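# Wedge the rocking slide warmer steady

## Task

The slide-warming plate rocks, because its front left foot has lost its rubber pad and its bare stud hangs clear of the bench. With the fingertips push the loose plastic wedge along the bench, thin end first, under that stud until it bears firmly and carries it, without picking the wedge up, jacking the warmer out of level or shoving it along; then press down firmly with a fingertip for a moment on top of that corner to check that it no longer rocks. Leave the warmer level with the wedge tight under the stud, and the things lying around undisturbed.

Things in the scene. Friction and masses are not known exactly. Their poses are not given: they have to be found in the camera images.
- slide_warmer: slide-warming plate: loose low white box 190 x 240 mm (x, y), flat aluminium top 54 mm above the bench, about 2.6 kg, level at rest. Origin: centre of its footprint, at bench height; +x from its front panel (dial) to its back, +y to its left. Front face at x = -95 mm, underside 14 mm up. Rubber feet 22 mm wide at (-75,-100), (75,-100), (75,100) mm. A sideways push over about 10 N may slide it
- stud_underside (a point): lowest point of the bare steel stud, 14 mm in diameter with a domed end, at (-75, 100) mm under the warmer's front left corner; it hangs 4 to 7 mm above the bench (differs each time)
- corner_top (a point): the place to press: point on the warmer's flat top straight above the stud, 54 mm above the bench. Unwedged, some 3 N down here tips the warmer 2 to 3 degrees onto the stud; it comes back when released. A press of 5 to 15 N is a fair test
- wedge: loose grey plastic wedge 80 x 34 mm (x, y), ribbed sloping top, 35 g. Origin: centre of its flat underside; +x to the thin end (1.5 mm thick, x = 40 mm); thick end (upright, 12.5 mm high) at x = -40 mm. It lies in front of the stud, thin end roughly towards it. Under the stud, a push of 5 to 12 N on the thick end makes it tight and it stays by friction; much over 15 N jacks or shifts the warmer
- slide_box: bystander: low carton of slides with a red edge, 118 x 78 x 28 mm, lying left of the warmer; origin at the centre of its underside
- marker_pen: bystander: marker pen with a blue cap, 125 mm long along its y, 15 mm thick, lying; origin under its middle
- forceps: bystander: steel forceps 142 mm long along its y, 10 mm high, lying; origin under its middle
- bottle_cap: bystander: black screw cap, 36 mm across, 16 mm high, open side up; origin at the centre of its underside
Things that resemble listed ones, but are neither listed nor needed, are in the scene too. Of the things that look like the wedge, take the one that is farthest to the robot's left at the start.

How it is judged:
By the outcome, as a careful person would: the job done as asked, in the order asked, and still so for the second after the job is handed in, with the robot touching nothing.
It also fails if it takes over 72 s, if anything falls off the work surface, if the arm or the gripper's body presses on something with over 40 N, if the wrist force passes 120 N, or if a joint passes its speed limit or range.

## Robot

A 6-joint arm with a two-finger parallel gripper is mounted at the origin on a cart in front of the work surface, level with it; the furniture and walls round the work are solid. World frame = base frame: x ahead of the robot, y to its left, z up, the work surface at z = 0. Lengths are in m, angles in rad, forces in N, time in s.
With the tool pointing down it reaches from about 0.425 to 0.925 m from the base axis. Payload 12.5 kg.
Tool frame: the origin (TCP) lies between the finger pads; the fingertips stand manip.tips_ahead ahead of it and the grasp point (between the pads) lies 6 mm ahead of it (manip.tips_ahead is the distance from the TCP to the fingertips, in m); y points along the fingers, z is the direction in which the jaws open and shut, and the axes are right-handed (so a half turn about y gives the same grasp; the last joint's range is limited). The gripper opens to 85 mm and grips with 20 to 120 N. Pads are 22 mm wide; open, the fingers measure 114 mm over their backs; the gripper's body (76 mm by 85 mm) begins 54 mm behind the grasp point. The pads swing forward as they close: fully open they stand 13 mm farther back than shut.
Start: joints at [-1.228, 0.491, 1.559, -0, 1.092, -0.106], TCP at [0.271, -0.563, 0.256] pointing down, gripper open.
Joint ranges: [-3.1, 3.1], [-0.84, 2.19], [0.05, 2.79], [-1.13, 4.28], [0.06, 2.93], [-2.69, 2.69]. Speed limits (rad/s): [2.22, 2.22, 2.79, 3.14, 3.14, 3.14].

## Interface

Orientations are given as [roll, pitch, yaw] about the fixed x, y, z axes, in that order (R = Rz(yaw) Ry(pitch) Rx(roll)).
In Python, from cell import manip gives the robot as it stands.
- The arm moves only by the tool arm_command, never from a script. Its argument "steps" is a list that holds one entry, the list of rows, each a list of 7 numbers: the shift along the tool's x, y, z in cm, then the turn, a rotation vector about the tool's x, y, z in degrees, then the opening, from 0 (shut) to 1 (fully open). A call has exactly 8 rows; each row is the pose to reach, as a shift and turn from the pose measured when the call began, along the tool's axes at that moment; what a row does not reach only later rows make up. A row lasts 1/12 s, in which the tool goes at most 41.7 mm and 7.16 degrees, less where a joint would pass 70% of its speed; a pose out of reach is approached as far as the arm can. A call with a gripper value outside its range is refused whole. The fingers move at their own pace and stop on an object; the grip force is fixed at half the most. Time passes only in rows, so rows that repeat a pose let the fingers close, or fill a call up. It gives the time, the measured TCP pose, the force and the opening at its end, in the units of the state.
- manip.get_obs(): the state, without advancing time (a new reading comes with each control period).
- manip.read_camera(name): name is "side" or "top"; returns a dict with "img" (400x640x3 uint8, red, green, blue), "z_map" (400x640 float32, m along the optical axis (not along the pixel's ray), 0 where there is no reading), "K" (3x3 intrinsics, pixels), "k1" (the pictures are not rectified: a ray, as slopes to the right and down, at radius r is drawn at 1 + k1 r^2 times it, then the intrinsics apply), "R" (3x3) and "t" (3): a world point X has camera coordinates R X + t. Camera axes: x right, y down, z forward; pixel columns grow to the right and rows downward; lengths in m; the calibration is good to about 2 mm. A picture is of the moment at which its call begins.
- manip.close_job(): hands the job in, once; it reports no verdict.
Trained networks look in the newest picture that a camera, given by its name, has taken for a name from the list of things; names that differ only in an ending like _2 or _b are one class to them, and where a whole thing is asked for, a point or a joint stands for the part that bears it (a point fixed in the world has none). Each returns a list of dicts, best first, with "confidence" (0 to 1); they miss things now and then, are a little off and sometimes report something else, mostly with a low value. They report only what shows in the picture. A call takes as long as a camera call. They do not tell look-alikes from the thing itself.
- manip.spot_in(camera, name): "rect" ([left, top, width, height] in pixels, round what is visible of it).
- manip.trace(camera, name): "region" (400x640 bool, what is visible of it) and "rect" ([left, top, width, height] in pixels, round what is visible of it).
The state is a dict: "t": time; "q": joint angles; "joint_vel": joint speeds; "effort": joint torques, N m; "ee_pos": TCP position; "orientation": TCP orientation; "contact_force": force on the tool from outside, world axes, zero at the start; "ft_torque": the same for the moment, N m; "grip_width": finger opening in m.
Only numpy, scipy, OpenCV 4.12 (cv2) and the standard library are available. Lean on these libraries where they do the work, as an engineer would, in place of code of your own. Each camera call takes 0.05 s, during which the arm holds its last target. There are 200 camera calls.

## Working session

There is one attempt and no reset: what is moved stays moved. The work goes in short steps, Python scripts to look and compute and a tool call to move; the robot and the scene stay as the last step left them, time stands still between calls to the robot, and variables do not carry over. Pictures are saved under pics/ and viewed, about 8 in all and at most 12, crops included, and the job is handed in when it is done.

Besides the shell and the picture viewer there is one more tool, called after ">>>" by a JSON object that holds its "api" and its "payload", one argument or row to a line. arm_command: Moves the arm, as the interface text tells. Its arguments: {"type":"object","properties":{"steps":{"type":"array","items":{"type":"array","items":{"type":"array","items":{"type":"number"}}}}},"required":["steps"]}

```bash
mkdir -p pics; ls
cat > h.py <<'E'
import numpy as np, cv2
from scipy.spatial.transform import Rotation as Ro
from cell import manip
def cam(n,save=None):
    c=manip.read_camera(n)
    if save: cv2.imwrite('pics/'+save,c['img'][:,:,::-1])
    return c
def cloud(c):
    K=np.array(c['K']);v,u=np.mgrid[0:400,0:640].astype(float)
    d=np.stack([(u-K[0,2])/K[0,0],(v-K[1,2])/K[1,1]],-1);s=d.copy()
    for _ in range(8): s=d/(1+c['k1']*(s**2).sum(-1,keepdims=True))
    z=c['z_map'][...,None]; P=np.concatenate([s*z,z],-1)
    W=(P-np.array(c['t']))@np.array(c['R']); W[c['z_map']==0]=np.nan
    return W
def proj(c,X):
    p=np.array(c['R'])@np.array(X)+np.array(c['t']);s=p[:2]/p[2];s=s*(1+c['k1']*(s@s))
    K=np.array(c['K']);return s*[K[0,0],K[1,1]]+[K[0,2],K[1,2]]
def totool(target,rpy=None):
    o=manip.get_obs();R=Ro.from_euler('xyz',o['orientation'])
    d=R.inv().apply(np.array(target)-o['ee_pos'])*100
    r=np.zeros(3) if rpy is None else (R.inv()*Ro.from_euler('xyz',rpy)).as_rotvec(degrees=True)
    return d.round(2),r.round(2)
E
python3 - <<'E'
from h import *
o=manip.get_obs();print(o,manip.tips_ahead)
print(Ro.from_euler('xyz',o['orientation']).as_matrix().round(3))
for n in ['top','side']:
    c=cam(n,n+'0.png');W=cloud(c);np.save(n+'W.npy',W);print(n,'cam at',(-np.array(c['R']).T@c['t']).round(3))
    for k in ['slide_warmer','wedge','slide_box','marker_pen','forceps','bottle_cap']:
        for t in manip.trace(n,k)[:4]:
            m=t['region'].astype(bool);p=W[m];p=p[~np.isnan(p[:,0])]
            if len(p)==0: print(k,'none');continue
            r=cv2.minAreaRect((p[:,:2]*1000).astype(np.float32))
            print(k,round(t['confidence'],2),t['rect'],np.median(p,0).round(3),[np.round(x,1) for x in r], 'zmax',np.nanpercentile(p[:,2],95).round(4))
E
```

```text
pics
{'t': 0.0, 'q': array([-1.22759958e+00,  4.91547280e-01,  1.55944495e+00,  1.88394763e-06,
        1.09171125e+00, -1.05566434e-01]), 'joint_vel': array([-0.00072378,  0.00099728, -0.00029543,  0.00212076,  0.00051032,
        0.00092436]), 'effort': array([ 1.36885243e-03, -6.18446302e+01, -2.61594808e+01, -8.14467580e-05,
        4.06743900e-03, -5.01129557e-05]), 'ee_pos': array([ 0.27112958, -0.56290767,  0.25573691]), 'orientation': array([-1.57190079e+00,  1.18709951e-04, -2.69283041e+00]), 'contact_force': array([ 0.10422284, -0.11971626, -0.27124879]), 'ft_torque': array([-0.03418067,  0.01824237, -0.04193891]), 'grip_width': 0.08503536466310166} 0.025
[[-0.901 -0.     0.434]
 [-0.434  0.001 -0.901]
 [-0.    -1.    -0.001]]
top cam at [0.413 0.138 1.082]
slide_warmer 0.81 [283.0, 129.1, 85.4, 73.7] [0.671 0.118 0.054] [array([680.1, 118.5]), array([247.5, 208.2]), np.float64(86.0)] zmax 0.057
wedge 0.91 [443.6, 239.9, 14.0, 30.1] [ 0.444 -0.234  0.007] [array([ 443.8, -235.3]), array([79.5, 33.7]), np.float64(5.0)] zmax 0.013
wedge 0.7 [301.3, 235.1, 31.2, 26.4] [0.443 0
[... 1468 characters left out ...]
4)] zmax 0.0104
wedge 0.68 [254.5, 297.0, 40.8, 21.3] [ 0.447 -0.241  0.006] [array([ 443.7, -230.2]), array([78.3, 50. ]), np.float64(4.4)] zmax 0.0115
wedge 0.48 [264.4, 207.1, 20.9, 16.5] [0.438 0.123 0.005] [array([436.5, 137.5]), array([86.4, 44. ]), np.float64(64.4)] zmax 0.0112
slide_box 0.7 [318.6, 166.5, 38.8, 18.8] [0.636 0.325 0.026] [array([640.4, 341. ]), array([175.4, 135.2]), np.float64(65.5)] zmax 0.0283
forceps 0.4 [265.6, 162.5, 25.2, 11.8] [0.436 0.454 0.001] [array([440.6, 457.3]), array([ 42.9, 140. ]), np.float64(35.3)] zmax 0.0086
bottle_cap 0.55 [271.0, 256.6, 13.1, 12.8] [ 0.452 -0.081  0.008] [array([451.2, -88.5]), array([31.4, 36. ]), np.float64(24.1)] zmax 0.0148
```

Run:
```python
from h import *
W=np.load('topW.npy')
img=cv2.imread('pics/top0.png');cv2.imwrite('pics/top0c.png',cv2.resize(img[110:290,170:480],None,fx=2.55,fy=2.55,interpolation=cv2.INTER_CUBIC))
m=(abs(W[...,2]-.054)<.004)&(abs(W[...,0]-.68)<.16)&(abs(W[...,1]-.118)<.17)
r=cv2.minAreaRect((W[m][:,:2]*1000).astype(np.float32));print('top',r)
print(cv2.boxPoints(r).round(1), m.sum())
# wedge: z vs position along axis
w=(abs(W[...,0]-.504)<.06)&(abs(W[...,1]-.237)<.05)&(W[...,2]>.003)&(W[...,2]<.02)
p=W[w];A=np.c_[p[:,:2],np.ones(len(p))];g=np.linalg.lstsq(A,p[:,2],rcond=None)[0];print('grad',g, 'downhill deg',np.degrees(np.arctan2(-g[1],-g[0])))
print(cv2.minAreaRect((p[:,:2]*1000).astype(np.float32)))
```

```text
top ((676.7207641601562, 118.39473724365234), (236.38125610351562, 186.47181701660156), 89.61528015136719)
[[ 5.827e+02  8.000e-01]
 [ 7.692e+02 -4.000e-01]
 [ 7.707e+02  2.360e+02]
 [ 5.843e+02  2.372e+02]] 5235
grad [-0.06367645  0.01384119  0.03586754] downhill deg -12.26346719609259
((502.99224853515625, 238.4344024658203), (113.94338989257812, 98.40412902832031), 4.416441440582275)
```

View pics/top0c.png

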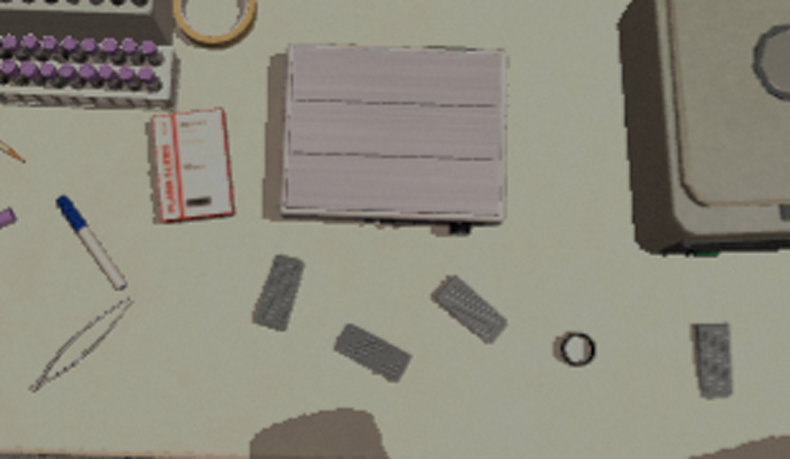

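The left-most wedge is at crop px (278,292), with its thin end pointing up towards the warmer's front left corner at (283,215). The box, pen and forceps lie to the left and clear of the path. The other three wedges are look-alikes.

```bash
cat > fit.py <<'E'
from h import *
from scipy.optimize import least_squares
def warmer(W):
    m=(W[...,2]>.044)&(W[...,2]<.062)&(abs(W[...,0]-.68)<.16)&(abs(W[...,1]-.118)<.17)
    p=W[m];E=[]
    for lo in np.arange(.61,.75,.007):   # left/right edges
        s=p[abs(p[:,0]-lo)<.0035]
        E+= [(lo,np.percentile(s[:,1],99.5),0),(lo,np.percentile(s[:,1],.5),1)]
    for y in np.arange(.02,.22,.007):
        s=p[abs(p[:,1]-y)<.0035]; E+=[(np.percentile(s[:,0],99),y,2)]
        E+=[(np.percentile(s[:,0],1),y,3)]
    E=np.array(E);k=E[:,2].astype(int)
    def f(v):
        c,s=np.cos(v[2]),np.sin(v[2]);d=E[:,:2]-v[:2];X=c*d[:,0]+s*d[:,1];Y=-s*d[:,0]+c*d[:,1]
        return np.choose(k,[Y-.12,Y+.12,X-.095,X+.095])*1000
    r=least_squares(f,[.677,.118,0],loss='soft_l1',x_scale=[.01,.01,.05]);v=r.x;e=f(v)
    print('warmer',v[:2].round(4),'yaw',np.degrees(v[2]).round(2),'edge resid mm',[np.median(e[k==i]).round(1) for i in range(4)])
    c,s=np.cos(v[2]),np.sin(v[2]);print('stud',(v[:2]+np.array([[c,-s],[s,c]])@[-.075,.1]).round(4))
    q=p[(abs(p[:,0]-.68)<.08)&(abs(p[:,1]-.118)<.1)]
    g=np.linalg.lstsq(np.c_[q[:,:2],np.ones(len(q))],q[:,2],rcond=None)[0];print('tilt deg xy',np.degrees(g[:2]).round(2))
    return v
def wedge(cname,W,near=(.504,.237)):
    best=None
    for t in manip.trace(cname,'wedge'):
        p=W[t['region'].astype(bool)];p=p[~np.isnan(p[:,0])]
        if len(p)<20: continue
        p=p[(p[:,2]<.02)]
        r=cv2.minAreaRect((p[:,:2]*1000).astype(np.float32))
        print('wedge',round(t['confidence'],2),[np.round(x,1) for x in r])
E
python3 -c "
from fit import *
v=warmer(np.load('topW.npy'))
W=np.load('topW.npy')
q=W[(W[...,1]<-.15)&(W[...,0]>.3)&(W[...,1]>-.6)];print('right machine zmax',np.nanmax(q[:,2]),'xmin of tall',np.nanmin(q[q[:,2]>.08][:,0]))
for n in 'ab':pass
print(totool([.44,-.1,.25],[-1.5708,0,np.radians(-10)]))"
```

```text
warmer [0.6772 0.1182] yaw -0.46 edge resid mm [np.float64(-1.8), np.float64(1.5), np.float64(-2.9), np.float64(2.7)]
stud [0.603  0.2188]
tilt deg xy [ 0.05 -0.01]
right machine zmax 0.7457177351669759 xmin of tall 0.31870179840422885
(array([-35.3 ,   0.63, -34.4 ]), array([-0.0000e+00, -1.4429e+02,  1.0000e-02]))
```

>>> {"api": "arm_command", "payload": {
  "steps": [
    [[-12, 0, -11, 0, -7, 0, 0], [-15, 0, -14, 0, -14, 0, 0], [-19, 0, -18, 0, -21, 0, 0], [-23, 0, -22, 0, -28, 0, 0], [-27, 0, -26, 0, -35, 0, 0], [-31, 0, -30, 0, -42, 0, 0], [-35, 0.6, -34, 0, -49, 0, 0], [-35, 0.6, -34, 0, -56, 0, 0]]
  ]
}}

```text
t: 1.37
ee_pos: [0.3872, -0.2488, 0.2544]
orientation: [-1.57, -0.0, -1.71]
contact_force: [1.4, -0.5, -0.3]
grip_width: 0.0002
```

```bash
python3 -c "
from h import *
o=manip.get_obs();print(o['ee_pos'],o['orientation'],o['grip_width'],o['q'].round(2))
h=np.radians(-10);T=[.504-.075*np.cos(h),.237-.075*np.sin(h),.1];print(T,totool(T,[-1.5708,0,h]))"
```

```text
[ 0.38720967 -0.2487586   0.25444997] [-1.57009626e+00 -4.56216525e-04 -1.70979423e+00] 0.00019049289531749295 [-0.71  0.26  1.95 -0.    0.93 -0.58]
[np.float64(0.43013941852408444), np.float64(0.25002361332501977), 0.1] (array([-50.  ,  15.42,  -2.67]), array([-1.000e-02, -8.796e+01,  5.000e-02]))
```

>>> {"api": "arm_command", "payload": {
  "steps": [
    [[-4, 0, 2, 0, -7, 0, 0], [-8, 0, 4, 0, -14, 0, 0], [-12, 1, 5, 0, -21, 0, 0], [-16, 2, 6, 0, -28, 0, 0], [-20, 3, 6, 0, -35, 0, 0], [-24, 4, 6, 0, -42, 0, 0], [-28, 5, 6, 0, -49, 0, 0], [-32, 6, 5, 0, -56, 0, 0]]
  ]
}}

```text
t: 2.03
ee_pos: [0.4825, 0.0555, 0.1959]
orientation: [-1.57, -0.002, -0.726]
contact_force: [1.2, -0.8, -0.9]
grip_width: 0.0001
```

```bash
python3 -c "
from h import *
o=manip.get_obs();print(o['ee_pos'],o['orientation'],o['grip_width'],o['q'].round(2))
h=np.radians(-10);T=[.504-.075*np.cos(h),.237-.075*np.sin(h),.1];print(T,totool(T,[-1.5708,0,h]))"
```

```text
[0.48251943 0.05545372 0.19591788] [-1.56987725 -0.00189986 -0.72638545] 9.467534209632625e-05 [-0.02  0.38  1.96 -0.    0.8  -0.87]
[np.float64(0.43013941852408444), np.float64(0.25002361332501977), 0.1] (array([-16.86,   9.57,  11.06]), array([-2.000e-02, -3.162e+01,  1.200e-01]))
```

>>> {"api": "arm_command", "payload": {
  "steps": [
    [[-2.5, 1.2, 1.5, 0, -6, 0, 0], [-5, 2.4, 3, 0, -12, 0, 0], [-7.5, 3.6, 4.5, 0, -18, 0, 0], [-10, 5, 6, 0, -24, 0, 0], [-13, 7, 8, 0, -31.6, 0, 0], [-16, 9, 10.5, 0, -31.6, 0, 0], [-16.9, 9.6, 11, 0, -31.6, 0, 0], [-16.9, 9.6, 11.1, 0, -31.6, 0, 0]]
  ]
}}

```text
t: 2.7
ee_pos: [0.4287, 0.2526, 0.0982]
orientation: [-1.572, 0.0, -0.172]
contact_force: [0.1, 0.1, 0.0]
grip_width: 0.0001
```

Run:
```python
from fit import *
o=manip.get_obs();print(o['ee_pos'],o['orientation'],o['contact_force'].round(2),o['q'].round(2))
c=cam('side','side1.png');W=cloud(c);warmer(W);wedge('side',W)
img=c['img'][:,:,::-1].copy()
big=cv2.resize(img[140:260,220:420],None,fx=4,fy=4,interpolation=cv2.INTER_CUBIC)
for yaw,col,cx,cy in [(-.46,(0,255,0),.6772,.1182),(-3,(0,0,255),.678,.118)]:
    a=np.radians(yaw);R=np.array([[np.cos(a),-np.sin(a)],[np.sin(a),np.cos(a)]])
    q=[((proj(c,[*(R@[sx*.095,sy*.12]+[cx,cy]),.054])-[220,140]+.5)*4).astype(int) for sx,sy in[(1,1),(1,-1),(-1,-1),(-1,1)]]
    cv2.polylines(big,[np.array(q)],True,col,1)
c2=cam('top');W2=cloud(c2);wedge('top',W2);warmer(W2)
b2=cv2.resize(c2['img'][115:275,230:390,::-1].copy(),None,fx=3,fy=3,interpolation=cv2.INTER_CUBIC)
for yaw,col,cx,cy in [(-.46,(0,255,0),.6772,.1182),(-3,(0,0,255),.678,.118)]:
    a=np.radians(yaw);R=np.array([[np.cos(a),-np.sin(a)],[np.sin(a),np.cos(a)]])
    q=[((proj(c2,[*(R@[sx*.095,sy*.12]+[cx,cy]),.054])-[230,115]+.5)*3).astype(int) for sx,sy in[(1,1),(1,-1),(-1,-1),(-1,1)]]
    cv2.polylines(b2,[np.array(q)],True,col,1)
big=big[:480,:]; cv2.imwrite('pics/b1.png',big); 
cv2.imwrite('pics/b2.png',b2)
```

```text
[0.42873221 0.25257713 0.0981881 ] [-1.57227772e+00  4.82870989e-05 -1.71718683e-01] [0.12 0.06 0.01] [ 0.4   0.55  2.02 -0.    0.57 -1.  ]
warmer [0.6745 0.1297] yaw -0.02 edge resid mm [np.float64(-22.2), np.float64(24.8), np.float64(-4.0), np.float64(3.0)]
stud [0.5995 0.2297]
tilt deg xy [-0.08 -0.02]
wedge 0.75 [array([ 444.1, -237.1]), array([78.5, 37.6]), np.float64(4.2)]
wedge 0.67 [array([545.4, 455.3]), array([133.1,  41.1]), np.float64(38.6)]
wedge 0.64 [array([485.7,  27.2]), array([84.1, 45.4]), np.float64(56.4)]
wedge 0.63 [array([436.3, 136.5]), array([86.6, 44.3]), np.float64(64.8)]
wedge 0.61 [array([504.3, 240.4]), array([53.6, 82. ]), np.float64(75.4)]
wedge 0.23 [array([610.9, 340.2]), array([ 96.6, 149.1]), np.float64(35.2)]
wedge 0.85 [array([443.2, 133.7]), array([83.1, 37.4]), np.float64(63.3)]
wedge 0.85 [array([ 444.7, -235.1]), array([78.2, 33.4]), np.float64(5.9)]
wedge 0.54 [array([491.4,  28.4]), array([80.2, 34. ]), np.float64(51.8)]
wedge 0.5 [array([531. , 225.4]), array([41.9, 27.6]), np.float64(37.7)]
warmer [0.6769 0.1183] yaw -0.55 edge resid mm [np.float64(-2.1), np.float64(2.0), np.float64(-2.4), np.float64(2.6)]
stud [0.6029 0.219 ]
tilt deg xy [ 0.01 -0.02]
```

View pics/b2.png

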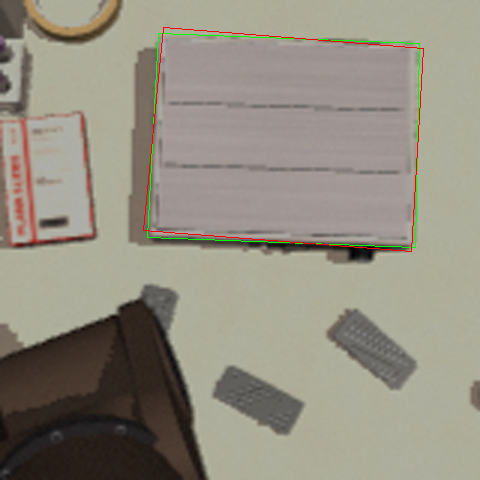

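View pics/b1.png

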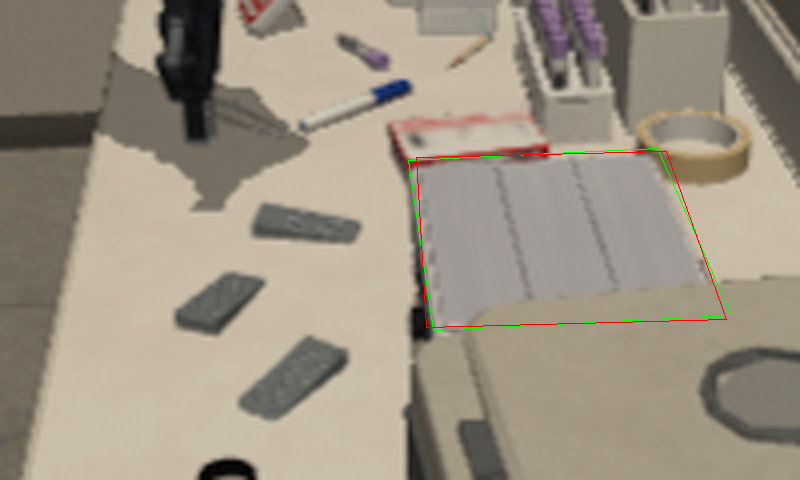

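The green outline (yaw -0.5°) matches the warmer, with its front left corner at (150,236) in the top crop. That puts the stud at about (0.603, 0.219). The fingertips hang behind the wedge's thick end, and the push line heads about -10.5°. I'll descend next.

>>> {"api": "arm_command", "payload": {
  "steps": [
    [[0, 2, 0, 0, 0, 0, 0], [0, 4, 0, 0, 0, 0, 0], [0, 5, 0, 0, -0.3, 0, 0], [0, 6, 0, 0, -0.5, 0, 0], [0, 6.5, 0, 0, -0.8, 0, 0], [0, 6.8, 0, 0, -0.8, 0, 0], [0, 6.8, 0, 0, -0.8, 0, 0], [0, 6.8, 0, 0, -0.8, 0, 0]]
  ]
}}

```text
t: 3.57
ee_pos: [0.4311, 0.2498, 0.0327]
orientation: [-1.57, -0.003, -0.162]
contact_force: [-0.6, 0.7, 0.1]
grip_width: 0.0
```

```bash
python3 -c "
from h import *
o=manip.get_obs();print(o['ee_pos'],o['orientation'],o['contact_force'].round(2))
print(totool([.603,.219,.029],[-1.5708,0,np.radians(-10.5)]))"
```

```text
[0.43106634 0.24979727 0.03273604] [-1.57037361 -0.00327637 -0.16218196] [-0.64  0.7   0.08]
(array([17.46,  0.43, -0.26]), array([-0.03,  1.21,  0.19]))
```

>>> {"api": "arm_command", "payload": {
  "steps": [
    [[0.8, 0.1, 0, 0, 1.2, 0, 0], [1.8, 0.3, 0, 0, 1.2, 0, 0], [2.8, 0.3, 0, 0, 1.2, 0, 0], [3.8, 0.3, -0.05, 0, 1.2, 0, 0], [4.8, 0.3, -0.1, 0, 1.2, 0, 0], [5.8, 0.3, -0.1, 0, 1.2, 0, 0], [6.8, 0.3, -0.1, 0, 1.2, 0, 0], [7.2, 0.3, -0.1, 0, 1.2, 0, 0]]
  ]
}}

```text
t: 4.23
ee_pos: [0.5038, 0.2369, 0.03]
orientation: [-1.57, -0.004, -0.184]
contact_force: [-0.5, -0.5, -0.0]
grip_width: -0.0002
```

Run:
```python
from fit import *
o=manip.get_obs();print(o['ee_pos'],o['orientation'],o['contact_force'].round(2))
print(totool([.603,.219,.029],[-1.5708,0,np.radians(-10.5)]))
c=cam('side');W=cloud(c);wedge('side',W)
cv2.imwrite('pics/s2.png',cv2.resize(c['img'][150:220,260:360,::-1],None,fx=6,fy=6,interpolation=cv2.INTER_CUBIC))
```

```text
[0.50376215 0.23686181 0.03004307] [-1.56979189 -0.00427606 -0.18377713] [-0.5  -0.47 -0.03]
(array([10.08,  0.15,  0.06]), array([-0.06, -0.03,  0.25]))
wedge 0.71 [array([549. , 225.4]), array([64.5, 52.4]), np.float64(16.5)]
wedge 0.69 [array([ 444.2, -231.2]), array([79.2, 49. ]), np.float64(3.9)]
wedge 0.68 [array([487.8,  26.8]), array([80.8, 35.8]), np.float64(50.0)]
wedge 0.47 [array([440.5, 132.6]), array([80.1, 32.4]), np.float64(68.0)]
```

View pics/s2.png

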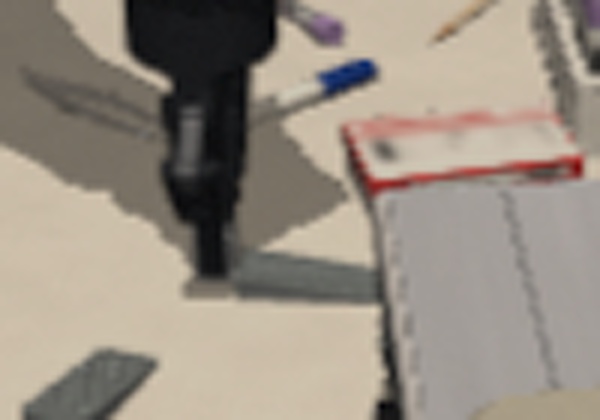

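>>> {"api": "arm_command", "payload": {
  "steps": [
    [[0.4, 0, 0, 0, 0, 0, 0], [0.8, 0, 0, 0, 0, 0, 0], [1.2, 0, 0, 0, 0, 0, 0], [1.5, 0, 0, 0, 0, 0, 0], [1.8, 0, 0, 0, 0, 0, 0], [2.0, 0, 0, 0, 0, 0, 0], [2.2, 0, 0, 0, 0, 0, 0], [2.4, 0, 0, 0, 0, 0, 0]]
  ]
}}

```text
t: 5.0
ee_pos: [0.5264, 0.2325, 0.03]
orientation: [-1.57, -0.004, -0.184]
contact_force: [-0.9, 0.2, 0.2]
grip_width: -0.0003
```

>>> {"api": "arm_command", "payload": {
  "steps": [
    [[0, 0, 0, 0, 0, 0, 0], [0.05, 0, 0, 0, 0, 0, 0], [0.1, 0, 0, 0, 0, 0, 0], [0.15, 0, 0, 0, 0, 0, 0], [0.2, 0, 0, 0, 0, 0, 0], [0.25, 0, 0, 0, 0, 0, 0], [0.3, 0, 0, 0, 0, 0, 0], [0.3, 0, 0, 0, 0, 0, 0]]
  ]
}}

```text
t: 5.67
ee_pos: [0.5295, 0.232, 0.03]
orientation: [-1.57, -0.004, -0.184]
contact_force: [-0.1, 0.1, 1.0]
grip_width: -0.0001
```

>>> {"api": "arm_command", "payload": {
  "steps": [
    [[0.05, 0, 0, 0, 0, 0, 0], [0.1, 0, 0, 0, 0, 0, 0], [0.15, 0, 0, 0, 0, 0, 0], [0.2, 0, 0, 0, 0, 0, 0], [0.25, 0, 0, 0, 0, 0, 0], [0.3, 0, 0, 0, 0, 0, 0], [0.3, 0, 0, 0, 0, 0, 0], [0.3, 0, 0, 0, 0, 0, 0]]
  ]
}}

```text
t: 6.33
ee_pos: [0.5324, 0.2314, 0.03]
orientation: [-1.57, -0.004, -0.184]
contact_force: [0.4, 0.2, -0.3]
grip_width: -0.0002
```

>>> {"api": "arm_command", "payload": {
  "steps": [
    [[0.05, 0, 0, 0, 0, 0, 0], [0.1, 0, 0, 0, 0, 0, 0], [0.15, 0, 0, 0, 0, 0, 0], [0.2, 0, 0, 0, 0, 0, 0], [0.25, 0, 0, 0, 0, 0, 0], [0.3, 0, 0, 0, 0, 0, 0], [0.3, 0, 0, 0, 0, 0, 0], [0.3, 0, 0, 0, 0, 0, 0]]
  ]
}}

```text
t: 7.0
ee_pos: [0.5354, 0.2309, 0.03]
orientation: [-1.57, -0.004, -0.184]
contact_force: [0.2, 0.1, -1.2]
grip_width: -0.0
```

>>> {"api": "arm_command", "payload": {
  "steps": [
    [[0.05, 0, 0, 0, 0, 0, 0], [0.1, 0, 0, 0, 0, 0, 0], [0.15, 0, 0, 0, 0, 0, 0], [0.2, 0, 0, 0, 0, 0, 0], [0.2, 0, 0, 0, 0, 0, 0], [0.2, 0, 0, 0, 0, 0, 0], [0.2, 0, 0, 0, 0, 0, 0], [0.2, 0, 0, 0, 0, 0, 0]]
  ]
}}

```text
t: 7.67
ee_pos: [0.5373, 0.2305, 0.03]
orientation: [-1.57, -0.004, -0.184]
contact_force: [-1.7, -0.2, 0.4]
grip_width: 0.0004
```

>>> {"api": "arm_command", "payload": {
  "steps": [
    [[0.05, 0, 0, 0, 0, 0, 0], [0.1, 0, 0, 0, 0, 0, 0], [0.15, 0, 0, 0, 0, 0, 0], [0.2, 0, 0, 0, 0, 0, 0], [0.2, 0, 0, 0, 0, 0, 0], [0.2, 0, 0, 0, 0, 0, 0], [0.2, 0, 0, 0, 0, 0, 0], [0.2, 0, 0, 0, 0, 0, 0]]
  ]
}}

```text
t: 8.33
ee_pos: [0.5387, 0.2301, 0.03]
orientation: [-1.571, -0.002, -0.184]
contact_force: [-5.3, 1.0, 2.8]
grip_width: -0.0001
```

Run:
```python
from fit import *
o=manip.get_obs();print(o['ee_pos'],o['contact_force'].round(2))
c=cam('side');W=cloud(c);wedge('side',W)
o=manip.get_obs();print(o['ee_pos'],o['contact_force'].round(2))
cv2.imwrite('pics/s3.png',cv2.resize(c['img'][160:220,270:360,::-1],None,fx=7,fy=7,interpolation=cv2.INTER_CUBIC))
```

```text
[0.53869902 0.23009306 0.02995815] [-5.35  1.05  2.85]
wedge 0.81 [array([ 443.7, -233.5]), array([78.4, 43.4]), np.float64(5.5)]
wedge 0.61 [array([565.9, 224.6]), array([35.9, 36. ]), np.float64(60.3)]
wedge 0.59 [array([488.7,  27.8]), array([79.9, 37.2]), np.float64(50.6)]
wedge 0.51 [array([437.1, 137.8]), array([87.9, 48.4]), np.float64(61.1)]
wedge 0.33 [array([608.3, 323.9]), array([ 77.7, 146.4]), np.float64(52.4)]
[0.53872293 0.23008106 0.02995427] [-5.18  0.81  2.94]
```

View pics/s3.png

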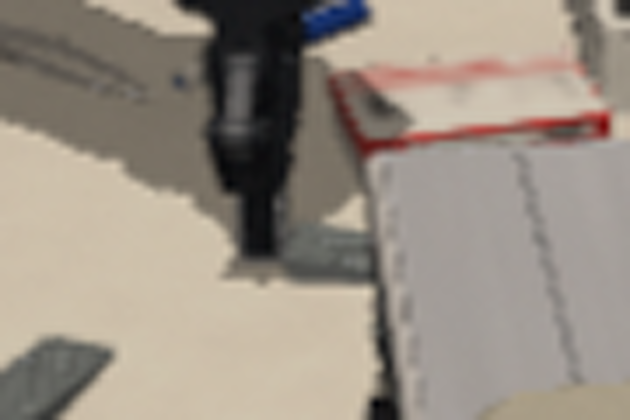

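The wedge sits square to the fingers, with its thin half under the warmer's front edge at (372,265). The push reads 5 N, so I'll add a little more.

>>> {"api": "arm_command", "payload": {
  "steps": [
    [[0.06, 0, 0, 0, 0, 0, 0], [0.07, 0, 0, 0, 0, 0, 0], [0.08, 0, 0, 0, 0, 0, 0], [0.09, 0, 0, 0, 0, 0, 0], [0.09, 0, 0, 0, 0, 0, 0], [0.09, 0, 0, 0, 0, 0, 0], [0.09, 0, 0, 0, 0, 0, 0], [0.09, 0, 0, 0, 0, 0, 0]]
  ]
}}

```text
t: 9.1
ee_pos: [0.5388, 0.23, 0.03]
orientation: [-1.571, -0.001, -0.184]
contact_force: [-7.0, 1.6, 3.9]
grip_width: -0.0
```

>>> {"api": "arm_command", "payload": {
  "steps": [
    [[0.09, 0, 0, 0, 0, 0, 0], [0.1, 0, 0, 0, 0, 0, 0], [0.11, 0, 0, 0, 0, 0, 0], [0.11, 0, 0, 0, 0, 0, 0], [0.11, 0, 0, 0, 0, 0, 0], [0.11, 0, 0, 0, 0, 0, 0], [0.11, 0, 0, 0, 0, 0, 0], [0.11, 0, 0, 0, 0, 0, 0]]
  ]
}}

```text
t: 9.77
ee_pos: [0.539, 0.2299, 0.03]
orientation: [-1.572, 0.001, -0.183]
contact_force: [-7.7, 1.4, 4.9]
grip_width: -0.0001
```

Run:
```python
from fit import *
c=cam('top');W=cloud(c);warmer(W)
c=cam('side');warmer(cloud(c))
print(manip.get_obs()['contact_force'])
```

```text
warmer [0.6772 0.118 ] yaw -0.41 edge resid mm [np.float64(-1.9), np.float64(2.1), np.float64(-2.8), np.float64(2.8)]
stud [0.6029 0.2185]
tilt deg xy [0.06 0.04]
warmer [0.6717 0.1301] yaw 1.51 edge resid mm [np.float64(-22.9), np.float64(24.6), np.float64(-3.6), np.float64(5.0)]
stud [0.5941 0.2281]
tilt deg xy [-0.05 -0.02]
[-6.74411708  2.0487113   4.21936142]
```

>>> {"api": "arm_command", "payload": {
  "steps": [
    [[-0.2, 0, 0, 0, 0, 0, 0], [-0.6, 0, 0, 0, 0, 0, 0], [-1.2, 0, 0, 0, 0, 0, 0], [-2, -1, 0, 0, 0, 0, 0], [-2.5, -4, 0, 0, 0, 0, 0], [-2.5, -7, 0, 0, 0, 0, 0], [-2.5, -9, 0, 0, 0, 0, 0], [-2.5, -9, 0, 0, 0, 0, 0]]
  ]
}}

```text
t: 10.53
ee_pos: [0.5154, 0.2352, 0.1246]
orientation: [-1.569, -0.005, -0.183]
contact_force: [0.5, 0.8, 1.6]
grip_width: 0.0
```

Run:
```python
from fit import *
c=cam('side');W=cloud(c);wedge('side',W)
print(manip.get_obs()['ee_pos'],manip.get_obs()['contact_force'])
print(totool([.603,.219,.095],[-1.5708,0,np.radians(-10.5)]))
cv2.imwrite('pics/s4.png',cv2.resize(c['img'][160:220,270:360,::-1],None,fx=7,fy=7,interpolation=cv2.INTER_CUBIC))
```

```text
wedge 0.98 [array([ 443.3, -236.4]), array([76.7, 37.3]), np.float64(3.7)]
wedge 0.73 [array([435.9, 136.7]), array([85.7, 45.5]), np.float64(65.0)]
wedge 0.57 [array([565.9, 227.5]), array([40.6, 36.9]), np.float64(77.4)]
wedge 0.5 [array([488.7,  26.2]), array([81.6, 37. ]), np.float64(51.3)]
[0.51432739 0.23471931 0.12110602] [-0.79584151  0.26916297 -0.22408251]
(array([9.  , 2.62, 0.07]), array([ 0.01, -0.  ,  0.04]))
```

View pics/s4.png

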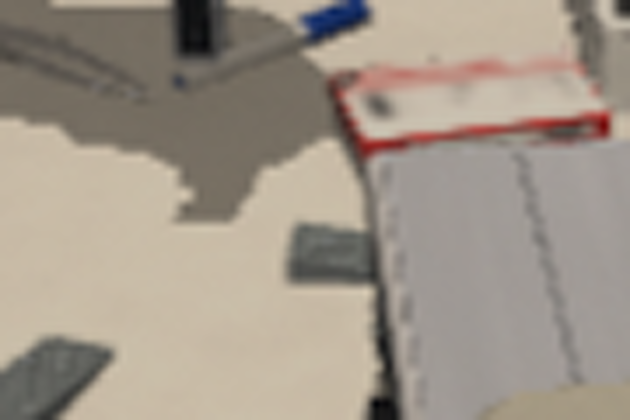

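The wedge has stayed under the warmer's front edge at (290–372, 225–280), and the fingers are clear of it. Now I'll go over the corner to press.

>>> {"api": "arm_command", "payload": {
  "steps": [
    [[2, 0, 0, 0, 0, 0, 0], [4, 0, 0, 0, 0, 0, 0], [6, 0, 0, 0, 0, 0, 0], [8, 0.5, 0, 0, 0, 0, 0], [9, 1.5, 0, 0, 0, 0, 0], [9, 2.2, 0, 0, 0, 0, 0], [9, 2.6, 0, 0, 0, 0, 0], [9, 2.6, 0, 0, 0, 0, 0]]
  ]
}}

```text
t: 11.3
ee_pos: [0.601, 0.2183, 0.0932]
orientation: [-1.573, 0.003, -0.183]
contact_force: [-0.5, -0.2, 0.1]
grip_width: -0.0003
```

Run:
```python
from h import *
o=manip.get_obs();print(o['ee_pos'],o['contact_force'].round(2))
print(totool([.603,.219,.079],[-1.5708,0,np.radians(-10.5)]))
```

```text
[0.60101549 0.21830649 0.09321443] [-0.52 -0.21  0.08]
(array([0.19, 1.42, 0.11]), array([ 0.1 ,  0.01, -0.16]))
```

>>> {"api": "arm_command", "payload": {
  "steps": [
    [[0.2, 0.3, 0.1, 0, 0, 0, 0], [0.2, 0.6, 0.1, 0, 0, 0, 0], [0.2, 0.9, 0.1, 0, 0, 0, 0], [0.2, 1.1, 0.1, 0, 0, 0, 0], [0.2, 1.2, 0.1, 0, 0, 0, 0], [0.2, 1.3, 0.1, 0, 0, 0, 0], [0.2, 1.35, 0.1, 0, 0, 0, 0], [0.2, 1.35, 0.1, 0, 0, 0, 0]]
  ]
}}

```text
t: 11.97
ee_pos: [0.6032, 0.2189, 0.0797]
orientation: [-1.572, 0.003, -0.183]
contact_force: [0.2, 1.1, -0.1]
grip_width: 0.0
```

>>> {"api": "arm_command", "payload": {
  "steps": [
    [[0, 0.03, 0, 0, 0, 0, 0], [0, 0.05, 0, 0, 0, 0, 0], [0, 0.08, 0, 0, 0, 0, 0], [0, 0.1, 0, 0, 0, 0, 0], [0, 0.1, 0, 0, 0, 0, 0], [0, 0.1, 0, 0, 0, 0, 0], [0, 0.1, 0, 0, 0, 0, 0], [0, 0.1, 0, 0, 0, 0, 0]]
  ]
}}

```text
t: 12.63
ee_pos: [0.6032, 0.2189, 0.0791]
orientation: [-1.572, 0.002, -0.183]
contact_force: [-1.6, -1.0, 6.2]
grip_width: 0.0002
```

>>> {"api": "arm_command", "payload": {
  "steps": [
    [[0, 0.06, 0, 0, 0, 0, 0], [0, 0.07, 0, 0, 0, 0, 0], [0, 0.08, 0, 0, 0, 0, 0], [0, 0.08, 0, 0, 0, 0, 0], [0, 0.08, 0, 0, 0, 0, 0], [0, 0.08, 0, 0, 0, 0, 0], [0, 0.08, 0, 0, 0, 0, 0], [0, 0.08, 0, 0, 0, 0, 0]]
  ]
}}

```text
t: 13.3
ee_pos: [0.6032, 0.2189, 0.079]
orientation: [-1.572, 0.002, -0.183]
contact_force: [-3.1, -1.2, 9.8]
grip_width: -0.0002
```

Run:
```python
from fit import *
o=manip.get_obs();print(o['ee_pos'],o['contact_force'].round(2))
warmer(cloud(cam('side')))
```

```text
[0.60322671 0.21893363 0.07902214] [-3.14 -1.17  9.8 ]
warmer [0.6741 0.1299] yaw -0.1 edge resid mm [np.float64(-22.4), np.float64(24.9), np.float64(-5.4), np.float64(3.3)]
stud [0.5993 0.2301]
tilt deg xy [-0.03 -0.01]
```

The corner holds at 9.8 N, yielding about 0.1 mm. I'll release straight up and move clear.

>>> {"api": "arm_command", "payload": {
  "steps": [
    [[0, -0.3, 0, 0, 0, 0, 0], [0, -1, 0, 0, 0, 0, 0], [0, -3, 0, 0, 0, 0, 0], [0, -6, 0, 0, 0, 0, 0], [-3, -9, 0, 0, 0, 0, 0], [-7, -12, 0, 0, 0, 0, 0], [-11, -14, 0, 0, 0, 0, 0], [-13, -14, 0, 0, 0, 0, 0]]
  ]
}}

```text
t: 14.02
ee_pos: [0.4744, 0.2431, 0.2224]
orientation: [-1.57, -0.001, -0.183]
contact_force: [0.8, 0.2, 0.0]
grip_width: -0.0002
```

Run:
```python
from fit import *
c=cam('side');W=cloud(c);warmer(W);wedge('side',W);c2=cam('top');W2=cloud(c2);warmer(W2)
for n,w in(('side',W),('top',W2)):
  for k in ['slide_box','marker_pen','bottle_cap']:
    for t in manip.trace(n,k)[:1]:
        p=w[t['region'].astype(bool)];print(n,k,round(t['confidence'],2),np.nanmedian(p,0).round(3))
o=manip.get_obs();print(o['ee_pos'],o['contact_force'].round(2))
a=c['img'][140:260,240:390,::-1];b=c2['img'][115:275,190:390,::-1]
a=cv2.resize(a,(400,320),interpolation=cv2.INTER_CUBIC);b=cv2.resize(b,(400,320),interpolation=cv2.INTER_CUBIC)
cv2.imwrite('pics/f.png',np.hstack([a,b]))
```

```text
warmer [0.6737 0.1295] yaw -0.11 edge resid mm [np.float64(-21.9), np.float64(26.0), np.float64(-5.3), np.float64(4.7)]
stud [0.5989 0.2297]
tilt deg xy [-0.05 -0.04]
wedge 0.84 [array([ 443. , -236.6]), array([76.1, 35.9]), np.float64(5.0)]
wedge 0.69 [array([488.3,  27.3]), array([80.1, 36.7]), np.float64(51.5)]
wedge 0.57 [array([438. , 137.4]), array([87.6, 42.8]), np.float64(63.0)]
warmer [0.6769 0.1184] yaw -0.15 edge resid mm [np.float64(-1.8), np.float64(1.4), np.float64(-2.5), np.float64(2.4)]
stud [0.6022 0.2186]
tilt deg xy [ 0.04 -0.01]
side slide_box 0.55 [0.637 0.327 0.026]
side marker_pen 0.68 [0.553 0.446 0.009]
side bottle_cap 0.52 [ 0.451 -0.083  0.008]
top slide_box 0.7 [0.642 0.337 0.028]
top marker_pen 0.56 [0.576 0.464 0.013]
top bottle_cap 0.36 [0.399 0.489 0.006]
[0.47637055 0.2424519  0.21869227] [ 0.94  0.79 -0.04]
```

View pics/f.png

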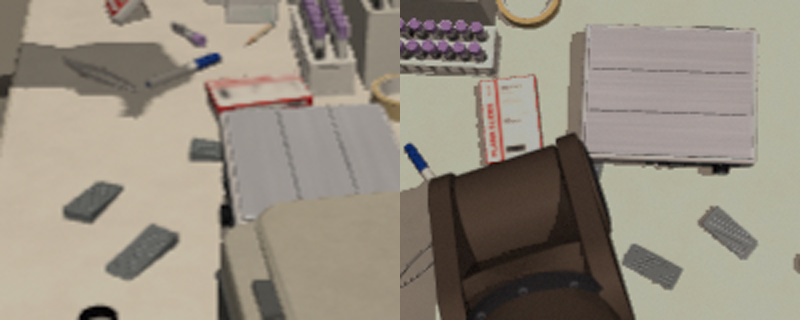

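The wedge is still under the front edge at (190–222, 150). The warmer and the things lying around are where they were.

```bash
python3 -c "
from cell import manip
print(manip.close_job())"
```

```text
the job is handed in; nothing more can be done
None
```

The warmer now stands on the wedge. I pushed the left-most wedge along the bench, thin end first, under the bare stud with the shut fingertips. It stopped advancing at a push of about 8 N, with the total about 9 N counting the upward part.

I then pressed the corner above the stud with up to 9.8 N. It gave only about 0.1 mm, so it no longer rocks. The fingers were then lifted clear and the job handed in at about 14 s.

**Last checks:**
- **Warmer:** the top camera shows its tilt within 0.05° of level. Its position moved less than 0.5 mm and its yaw from -0.5° to -0.15°, which is within measurement noise.
- **Wedge:** the final side picture shows it still under the front edge. The wedge network did not report it in that last picture, so this rests on my own look.
- **Things lying around:** the slide box and pen measured as unmoved in the side view, apart from a few mm of noise. The bottle cap also measured unmoved there, and the forceps look unmoved in the picture.

**Readings that disagreed:**
- **Side camera:** its warmer outline fit was unreliable throughout, because the machine on the right hides part of the warmer. I used only its tilt reading, which was about 0.05°.
- **Top camera:** in the final picture the arm hid part of the pen, and the network reported a false bottle cap. I discounted both.

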